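Proof-pull a lug plate on the spring gauge and tray it

TASK

Proof-test the lug plate that is hooked on the spring pull gauge: pull on the plate (its upright rib is there to grip) until the pointer stands between the two ears of the rider, never on past the rider, and hold it there steadily for a second or so. Then ease it back without letting it snap until the spring is fully home, lift the plate off the hook post and lay it flat in the empty compartment of the tray, leaving the two plates already there in place.

Things in the scene. Friction and masses are not known exactly. Their poses are not given: they have to be found in the camera images.
- gauge: Fixed pull gauge: dark steel deck 74 mm wide, top 16 mm high, x -170 to +105 mm, with a 14 mm slot along its middle; grey spring housing behind, x 105 to 244, 65 mm high; aluminium ruler beside it at y -43 to -63, top 14 mm. Origin on the table under the slot, where the plate's origin rests at the start. x points along the slot to the housing (pull along -x), z up.
- drawbar: Sprung draw-bar sliding in the gauge's slot, axes as the gauge's. Origin at table height on the axis of its upright hook post (10 mm diameter, top 30 mm above the table). Fully home at x = +58 mm of the gauge; draws out 95 mm along the gauge's -x. The spring pulls back 2.6 N at home plus 1.3 N per 10 mm.
- pointer (a point): Tip of the brass pointer blade (5 mm wide along x) carried by the draw-bar over the ruler, beside the hook post: drawbar x = 0, y = -54 mm, 17.5 mm above the table.
- rider: Dark steel set-point rider clamped on the ruler, 28 mm long along the gauge's x, with two ears 8 mm wide and a 12 mm gap between them, top 22 mm above the table. Origin at the middle of the gap; axes as the gauge's. The pointer is centred when its x in this frame is 0; it comes from the +x side.
- plate: Loose steel lug plate under test, about 0.28 kg: flat strip 150 x 36 x 6 mm with a 17 mm round eye at x = +58 mm and an upright rib across it at x = -12 mm (10 mm thick along x, 36 mm along y, 6 to 38 mm above the underside). Origin at the centre of the underside. Starts flat on the deck, the hook post in its eye, about 3 mm play each way.
- tray: Fixed grey tray 158 x 172 mm (x, y), walls 14 mm high and 5 mm thick, floor 4 mm thick. Three compartments side by side, each 46 mm wide along x (centres at x = -51, 0, +51 mm) and 162 mm long along y. Origin at the centre of the underside. Two hold finished lug plates, one is empty.
- liner: Cork pad 156 x 40 x 2 mm fixed in the middle of the empty compartment's floor: the place for the plate. Origin at the centre of its underside, 4 mm above the table; x axis along the compartment. The plate laid on it has its underside 6 mm above the table; either end may be first.
- done_a: Finished lug plate, same shape as the plate under test, lying in a tray compartment. Leave in place.
- done_b: The other finished lug plate lying in a tray compartment. Leave in place.
Things that resemble listed ones, but are neither listed nor needed, are in the scene too. Leave any turquoise look-alike of the plate alone. Leave any red look-alike of the liner alone.

How it is judged (in metres and radians):
On the way, in this order (a step that is already met when the one before it is completed fails the run):
1. The plate, hooked on the post, pulls the pointer to between the rider's ears (within 6 mm of the middle of the gap) and holds it there for 0.8 s (x of pointer in the frame of rider between -0.006 and 0.006 m and contact force between plate and drawbar above 1 N), for 0.8 s.
2. The draw-bar is eased back fully home (within 4 mm) with the plate still lying on the deck (x of drawbar in the frame of gauge above 0.054 m and z of plate in the frame of gauge below 0.021 m and horizontal distance between plate and drawbar below 0.066 m), for 0.1 s.
At the end, for the whole second after the job is handed in: Draw-bar home (within 4 mm); plate at rest flat on the cork pad of the empty compartment, rib up, within 11 mm along and 9 mm across of its middle and 7 degrees in line, either end first; both finished plates within 20 mm of where they were (x of drawbar in the frame of gauge above 0.054 m and x of plate in the frame of liner between -0.011 and 0.011 m and y of plate in the frame of liner between -0.009 and 0.009 m and z of plate in the frame of liner below 0.0055 m and angle between plate's own z axis and vertical below 0.05 rad and angle between the x axis of plate and the x axis of liner, either way round below 0.12 rad and linear speed of plate below 0.02 m/s and distance of each of done_a, done_b from where it was at the start of the episode below 0.02 m); the robot touches nothing.
It fails at once if The pointer is pulled on past the rider (more than 16 mm beyond the middle of its gap) (x of pointer in the frame of rider below -0.016 m).
It fails at once if The draw-bar snaps back (faster than 0.5 m/s) (linear speed of drawbar above 0.5 m/s).
It fails at once if A finished plate is shoved or lifted out of its place (more than 20 mm) (distance of any of done_a, done_b from where it was at the start of the episode above 0.02 m).
It also fails if it takes over 56 s, if anything falls off the work surface, if the arm or the gripper's body presses on something with over 40 N, if the wrist force passes 120 N, or if a joint passes its speed limit or range.

ROBOT

A 6-joint arm with a two-finger parallel gripper is mounted at the origin on the work surface. World frame = base frame: x ahead of the robot, y to its left, z up, the work surface at z = 0. Lengths are in m, angles in degrees, forces in N, time in s.
With the tool pointing down it reaches from about 0.325 to 0.85 m from the base axis. Payload 15.5 kg.
Tool frame: the origin (TCP) lies at the very end of the fingers, on their centre line; the grasp point (between the pads) lies arm.grip_depth behind it (arm.grip_depth is the distance from the TCP to the grasp point, in m); z points along the fingers, y is the line along which they close (so a half turn about z gives the same grasp; the last joint's range is limited). The gripper opens to 91 mm and grips with 3 to 60 N. Pads are 32 mm wide; open, the fingers measure 118 mm over their backs; the gripper's body (76 mm by 178 mm) begins 60 mm behind the grasp point.
Start: joints at [-74.112, 28.281, 77.091, -0, 74.628, -5.472], TCP at [0.228, -0.582, 0.214] pointing down, gripper open.
Joint ranges: [-166.48, 166.48], [-47.26, 123.95], [12.59, 153.08], [-70.14, 250.14], [6.76, 159.57], [-176.63, 176.63]. Speed limits (degrees/s): [108.29, 108.29, 147.25, 172.46, 172.46, 172.46].

INTERFACE

Orientations are given as a 3x3 rotation matrix whose columns are the frame's x, y, z axes.
In Python, from rig import arm gives the robot as it stands. Calls block until the motion is done:
- arm.move_to(position, orientation): joint-space move of the TCP to a pose.
- arm.move_l(position, orientation=None, feed=0.15): straight line of the TCP; orientation=None keeps the orientation; feed is the mean speed in m/s.
- arm.move_joints(angles): joint-space move.
- arm.grip(opening): finger opening in m; the grip force is fixed at half the most; returns when the fingers have stopped.
- arm.sleep(seconds).
- arm.solve_ik(position, orientation): joint angles nearest the present ones, or None.
- arm.snapshot(name): name is "side" or "top"; returns the picture (480x640x3 uint8, red, green, blue); there is no depth.
- arm.get_calibration(name): a dict with "intrinsics" (3x3 intrinsics, pixels), "k1" (the pictures are not rectified: a ray, as slopes to the right and down, at radius r is drawn at 1 + k1 r^2 times it, then the intrinsics apply), "cam_to_world" (4x4, takes a point from camera to world coordinates). Camera axes: x right, y down, z forward; pixel columns grow to the right and rows downward; lengths in m; the calibration is good to about 2 mm. A picture is of the moment at which its call begins. get_calibration takes no time and is no camera call.
A pose or a line that the arm cannot do raises arm.Unreachable and nothing moves.
- arm.sign_off(): hands the job in; it is judged then, once.
Readings, each from a call of its own:
- arm.current_t(): time.
- arm.current_joint_positions(): joint angles.
- arm.current_dq(): joint speeds.
- arm.current_tau(): joint torques, N m.
- arm.current_ee_pos(): TCP position.
- arm.current_tool_rot(): TCP orientation.
- arm.current_force(): force on the tool from outside, world axes, zero at the start.
- arm.current_torque(): the same for the moment, N m.
- arm.current_width(): finger opening in m.
- arm.current_grasp_force(): force on a finger pad.
Only numpy, scipy, OpenCV 4.12 (cv2) and the standard library are available. Lean on these libraries where they do the work, as an engineer would, in place of code of your own. Each camera call takes 0.05 s, during which the arm holds its last target. There are 200 camera calls.

## Working session

There is one attempt and no reset: what is moved stays moved. The work goes in short steps, each a Python script; the robot and the scene stay as the last script left them, time stands still between calls to the robot, and variables do not carry over. Pictures are saved under pics/ and viewed, at most 10 in all, crops included, and the job is handed in when it is done.

```bash
mkdir -p pics; ls; python3 - <<'E'
from rig import arm
import cv2
for n in("side","top"):
    c=arm.get_calibration(n);print(n,c)
    im=arm.snapshot(n);cv2.imwrite(f"pics/{n}0.png",im[:,:,::-1])
print(arm.grip_depth,arm.current_t())
E
```

```text
pics
side {'intrinsics': array([[461.18712506,   0.        , 328.87800972],
       [  0.        , 461.18712506, 236.43787626],
       [  0.        ,   0.        ,   1.        ]]), 'k1': -0.018110488475561237, 'cam_to_world': array([[-0.98697793, -0.11784053,  0.10949053,  0.45647273],
       [-0.16058168,  0.68209763, -0.71341177,  0.53516021],
       [ 0.0093856 , -0.72170384, -0.69213834,  0.56956037],
       [ 0.        ,  0.        ,  0.        ,  1.        ]])}
top {'intrinsics': array([[491.669323  ,   0.        , 318.08216118],
       [  0.        , 491.669323  , 243.72976528],
       [  0.        ,   0.        ,   1.        ]]), 'k1': -0.07989332762395988, 'cam_to_world': array([[-1.42683683e-04, -9.96487786e-01,  8.37381204e-02,
         4.91632599e-01],
       [-9.99999908e-01,  1.76009384e-04,  3.90593088e-04,
        -4.51338899e-02],
       [-4.03959936e-04, -8.37380569e-02, -9.96487719e-01,
         8.71060409e-01],
       [ 0.00000000e+00,  0.00000000e+00,  0.00000000e+00,
         1.00000000e+00]])}
0.0188 0.1
```

View pics/side0.png

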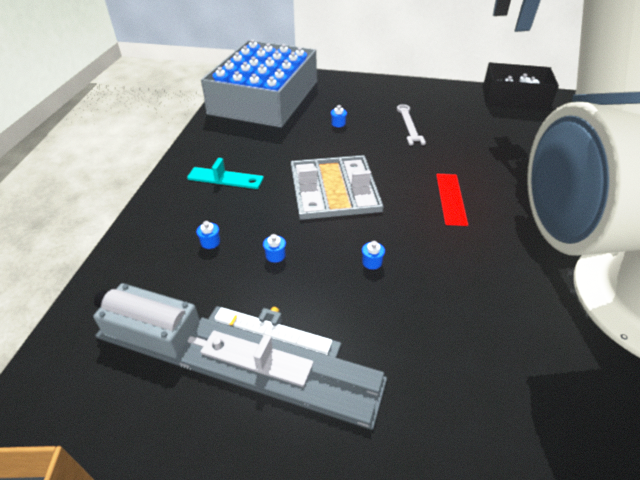

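View pics/top0.png

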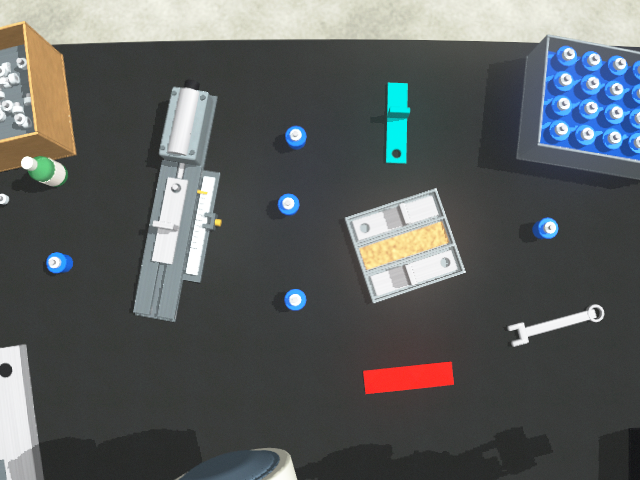

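Candidates for the plate: the white plate on the gauge (top 168,220; chosen, because it is hooked on the post), the turquoise look-alike (397,122), and the finished plates in the tray (400,212 and 415,270). The liner is the cork at (405,245), not the red pad at (408,378). Next I'll take close crops.

```bash
python3 - <<'E'
import cv2,numpy as np
t=cv2.imread("pics/top0.png");s=cv2.imread("pics/side0.png")
r=lambda im,x0,x1,y0,y1,k:cv2.resize(im[y0:y1,x0:x1],None,fx=k,fy=k,interpolation=cv2.INTER_CUBIC)
a=r(t,140,230,160,310,4);b=r(t,340,470,180,310,3.3)
m=np.zeros((600,360+429,3),np.uint8);m[:,:360]=a;m[:429,360:]=b
cv2.imwrite("pics/cropA.png",m)
a=r(s,185,345,295,395,5);cv2.imwrite("pics/cropB.png",a)
a=r(s,285,390,150,222,7);cv2.imwrite("pics/cropC.png",a)
E
```

```text
(no output)
```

View pics/cropA.png

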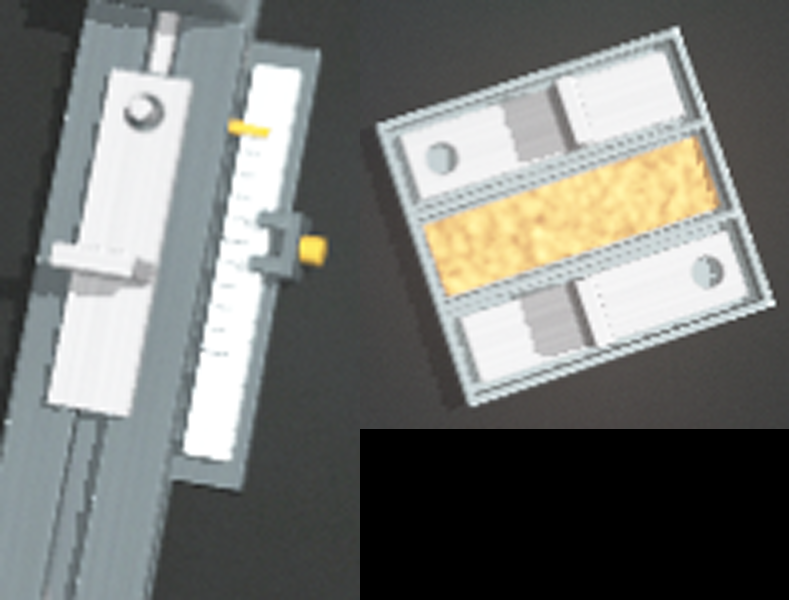

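View pics/cropB.png

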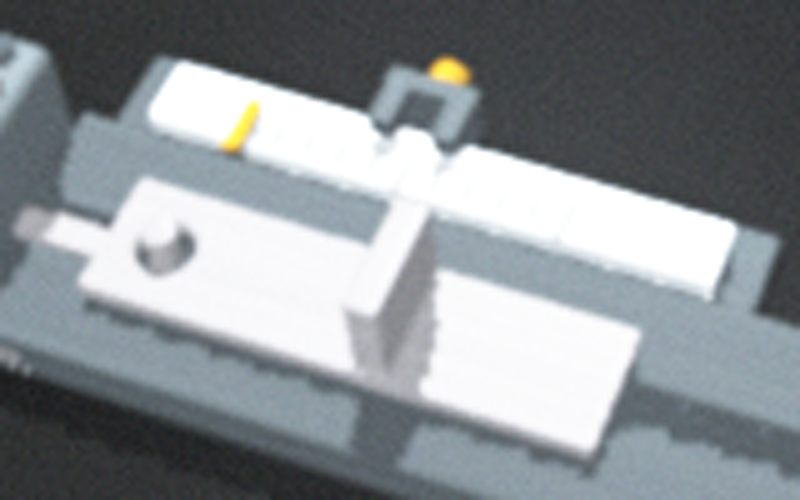

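View pics/cropC.png

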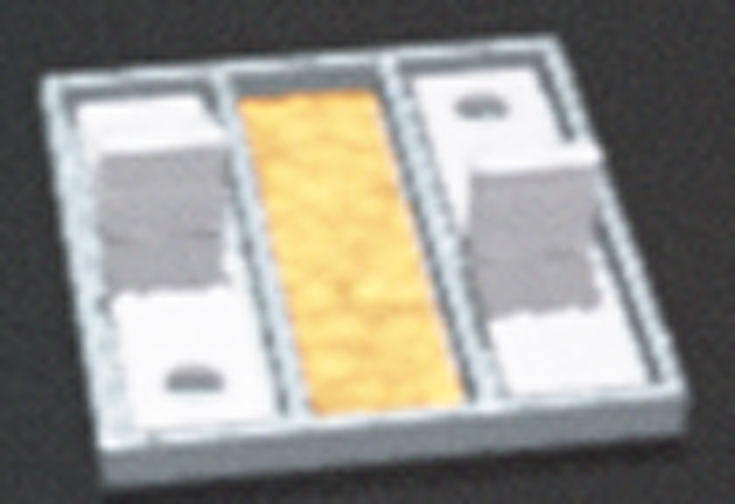

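Top crop: the white plate is hooked on the post (post at crop 145,111), rib top at about (95,258), pointer at (250,129), rider gap at about (262,243), and cork corners at (425,226), (690,138), (718,208) and (448,296). The side crops show the same corners, with the rib top at (388,257) in crop B.

```bash
cat > h.py <<'E'
from rig import arm
import numpy as np,cv2
C={n:arm.get_calibration(n) for n in("side","top")}
def ray(n,p):
    c=C[n];q=cv2.undistortPoints(np.array([[p]],float),c["intrinsics"],np.array([c["k1"],0,0,0.]))[0,0]
    T=c["cam_to_world"];return T[:3,3],T[:3,:3]@np.r_[q,1]
def tri(pt,ps):
    (a,d),(b,e)=ray("top",pt),ray("side",ps)
    s=np.linalg.lstsq(np.c_[d,-e],b-a,rcond=None)[0];P,Q=a+s[0]*d,b+s[1]*e
    return (P+Q)/2,np.linalg.norm(P-Q)
def onz(n,p,z):
    a,d=ray(n,p);return a+(z-a[2])/d[2]*d
cr=lambda p,k,x0,y0:((p[0]+.5)/k+x0-.5,(p[1]+.5)/k+y0-.5)
A1=lambda p:cr(p,4,140,160)
A2=lambda p:cr((p[0]-360,p[1]),3.3,340,180)
B=lambda p:cr(p,5,185,295)
Cc=lambda p:cr(p,7,285,150)
E
python3 - <<'E'
from h import *
np.set_printoptions(precision=4,suppress=True)
L=[("plate",A1,B,.022,[((112,70),(80,285)),((190,80),(142,180)),((127,416),(640,330)),((49,404),(592,445))]),
("rib",A1,B,.054,[((95,258),(388,257)),((50,252),(364,305)),((140,264),(413,207))]),
("post",A1,B,.030,[((145,111),(165,238))]),
("ptr",A1,B,.0175,[((270,131),(255,104)),((232,127),(230,150))]),
("rider",A1,B,.022,[((264,220),(378,122)),((256,263),(460,138)),((260,241),(419,130))]),
("cork",A2,Cc,.006,[((425,226),(312,413)),((448,296),(465,403)),((718,208),(382,92)),((690,138),(240,98))]),
("tray",A2,Cc,.014,[((377,126),(103,450)),((677,28),(42,78)),((775,303),(557,38)),((473,405),(685,388))])]
for n,f,g,z,ps in L:
    R=[]
    for a,b in ps:
        P,e=tri(f(a),g(b));T=onz("top",f(a),z);S=onz("side",g(b),z);R.append([P,T,S]);print(n,P,"gap %.4f"%e,T[:2],S[:2])
    R=np.array(R);print("  mean",R.mean(0))
    if len(R)==4:
        for k in range(3):
            v=R[:,k];long=v[1]+v[0]-v[2]-v[3] if n!="tray" and n!="cork" else v[0]+v[1]-v[2]-v[3]
            print("  ang01-23",np.degrees(np.arctan2(long[1],long[0])),np.linalg.norm(np.diff(v[[0,1,2,3,0]],axis=0),axis=1))
E
```

```text
plate [0.681  0.2221 0.019 ] gap 0.0020 [0.6813 0.2214] [0.6787 0.2238]
plate [0.6759 0.1867 0.0194] gap 0.0025 [0.6766 0.1863] [0.6735 0.1883]
plate [0.5273 0.2109 0.0203] gap 0.0022 [0.5283 0.2105] [0.526  0.2118]
plate [0.5329 0.2458 0.02  ] gap 0.0013 [0.5335 0.2452] [0.532  0.2468]
  mean [[0.6043 0.2164 0.0197]
 [0.6049 0.2158 0.022 ]
 [0.6025 0.2177 0.022 ]]
  ang01-23 -9.161204746873729 [0.0357 0.1505 0.0354 0.1499]
  ang01-23 -9.18889864748836 [0.0354 0.1502 0.0351 0.1497]
  ang01-23 -8.982567678881258 [0.0358 0.1494 0.0355 0.1485]
rib [0.5928 0.2176 0.049 ] gap 0.0027 [0.5935 0.2162] [0.5902 0.2206]
rib [0.5944 0.2353 0.0538] gap 0.0036 [0.5961 0.2356] [0.5925 0.2354]
rib [0.5909 0.1992 0.0455] gap 0.0021 [0.5909 0.1969] [0.5877 0.2047]
  mean [[0.5927 0.2174 0.0494]
 [0.5935 0.2162 0.054 ]
 [0.5901 0.2202 0.054 ]]
post [0.6618 0.2057 0.0222] gap 0.0020 [0.6612 0.2037] [0.6578 0.2104]
  mean [[0.6618 0.2057 0.0222]
 [0.6612 0.2037 0.03  ]
 [0.6578 0.2104 0.03  ]]
ptr [0.6541 0.1518 0.0137] gap 0.0021 [0.6544 0.1512] [0.6517 0.1544]
ptr [0.6561 0.1689 0.0138] gap 0.0018 [0.6
[... 863 characters left out ...]

  ang01-23 108.0878489062237 [0.0393 0.1535 0.0406 0.1514]
  ang01-23 107.38182833503595 [0.0416 0.147  0.0431 0.1481]
tray [ 0.6093 -0.0921  0.0097] gap 0.0013 [ 0.6093 -0.0918] [ 0.6074 -0.0873]
tray [ 0.6624 -0.2545  0.0112] gap 0.0017 [ 0.6627 -0.2537] [ 0.6605 -0.2504]
tray [ 0.5129 -0.3045  0.01  ] gap 0.0040 [ 0.5148 -0.3032] [ 0.5105 -0.2986]
tray [ 0.4602 -0.142   0.0112] gap 0.0024 [ 0.4615 -0.1417] [ 0.459  -0.1388]
  mean [[ 0.5612 -0.1983  0.0105]
 [ 0.5621 -0.1976  0.014 ]
 [ 0.5593 -0.1937  0.014 ]]
  ang01-23 18.506008179375332 [0.1709 0.1577 0.1709 0.1572]
  ang01-23 18.567401681589615 [0.1705 0.156  0.1701 0.156 ]
  ang01-23 18.466942321320168 [0.1716 0.1575 0.1679 0.1571]
```

Every point fits the stated sizes: plate 150 x 35.5 mm, yaw -9.15°, rib at (0.5925, 0.218), pointer to rider about 49.5 mm, cork centre (0.561, -0.197), axis 108.2°. Next I'll check IK for both tool directions, then approach and grip.

```bash
cat >> h.py <<'E'
def rot(deg):
    a=np.radians(deg);y=np.array([np.cos(a),np.sin(a),0]);z=np.array([0,0,-1.]);return np.c_[np.cross(y,z),y,z]
G=-9.15;u=np.array([np.cos(np.radians(G)),np.sin(np.radians(G)),0])
RIB=np.array([.5927,.2180,0]);ZG=.027
LC=np.array([.561,-.1968,0])
def st():print("t%.2f"%arm.current_t(),"ee",np.round(arm.current_ee_pos(),4),"F",np.round(arm.current_force(),2),"w%.4f g%.1f"%(arm.current_width(),arm.current_grasp_force()))
E
python3 - <<'E'
from h import *
opts=[]
for s in(0,180):
    for pl in(-71.8,108.2):
        v=np.array([np.cos(np.radians(pl)),np.sin(np.radians(pl)),0])
        q=arm.solve_ik(RIB+[0,0,ZG],rot(G+s));p=arm.solve_ik(LC-.012*v+[0,0,.02],rot(pl+s))
        print(s,pl,None if q is None else np.round(q,1),None if p is None else np.round(p,1))
        if q is not None and p is not None: opts.append((abs(q[5]-p[5])+abs(q[5]+5),s,pl))
_,s,pl=min(opts);print(s,pl)
R=rot(G+s)
arm.grip(.06)
arm.move_to(RIB+[0,0,.13],R);arm.move_l(RIB+[0,0,ZG],feed=.12);st()
arm.grip(.0);arm.sleep(.2);st()
im=arm.snapshot("side");cv2.imwrite("pics/grip.png",cv2.resize(im[250:420,80:400,::-1],None,fx=2.5,fy=2.5,interpolation=cv2.INTER_CUBIC))
E
```

```text
0 -71.8 [14.8 41.2 85.9 -0.  52.9 23.9] [-24.2  39.4  92.8  -0.   47.8  47.6]
0 108.2 [14.8 41.2 85.9 -0.  52.9 23.9] [ -25.9   40.1   90.6   -0.    49.3 -134.1]
180 -71.8 [  14.8   41.2   85.9   -0.    52.9 -156.1] [ -24.2   39.4   92.8   -0.    47.8 -132.4]
180 108.2 [  14.8   41.2   85.9   -0.    52.9 -156.1] [-25.9  40.1  90.6  -0.   49.3  45.9]
0 -71.8
t4.85 ee [0.5932 0.2181 0.0277] F [-0.37 -0.88  0.2 ] w0.0603 g0.0
t5.87 ee [0.5927 0.218  0.027 ] F [-0.97  0.19  0.39] w0.0101 g30.0
```

View pics/grip.png

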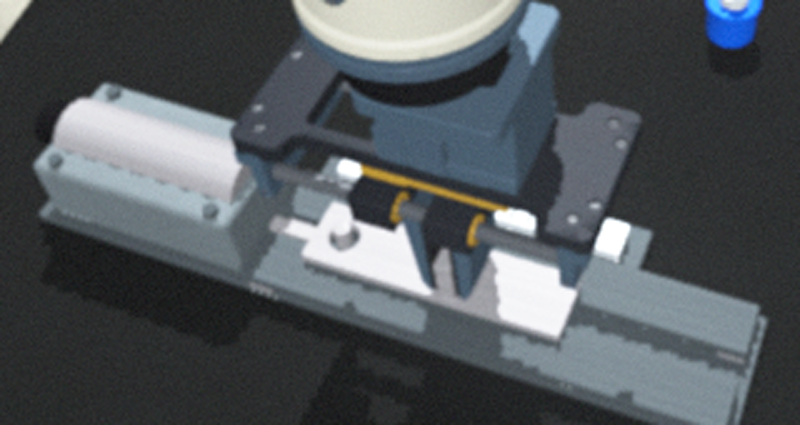

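The rib is gripped (width 10.1 mm) and the plate is still hooked, but the gripper hides the pointer from the side. I'll pull in small steps, logging force along the gauge, and then look from both cameras.

```bash
python3 - <<'E'
from h import *
p0=np.r_[RIB[:2],ZG]
for d in(2,4,6,10,20,30,40,46):
    arm.move_l(p0-u*d/1000,feed=.05);arm.sleep(.15)
    e=arm.current_ee_pos();print(d,"disp %.1f"%(1e3*(p0-e)@u),"F %.2f"%(np.array(arm.current_force())@u))
st()
t=arm.snapshot("top");s=arm.snapshot("side")
m=np.vstack([cv2.resize(t[170:270,120:280,::-1],(480,300),interpolation=cv2.INTER_CUBIC),cv2.resize(s[290:390,185:345,::-1],(480,300),interpolation=cv2.INTER_CUBIC)])
cv2.imwrite("pics/pull.png",m)
E
```

```text
2 disp 2.1 F -0.43
4 disp 4.0 F 1.90
6 disp 6.0 F 3.26
10 disp 10.0 F 2.32
20 disp 19.6 F 4.46
30 disp 29.5 F 7.10
40 disp 39.2 F 6.84
46 disp 45.1 F 7.57
t9.43 ee [0.5482 0.2253 0.0271] F [ 7.54 -0.79 -5.95] w0.0097 g30.0
```

View pics/pull.png

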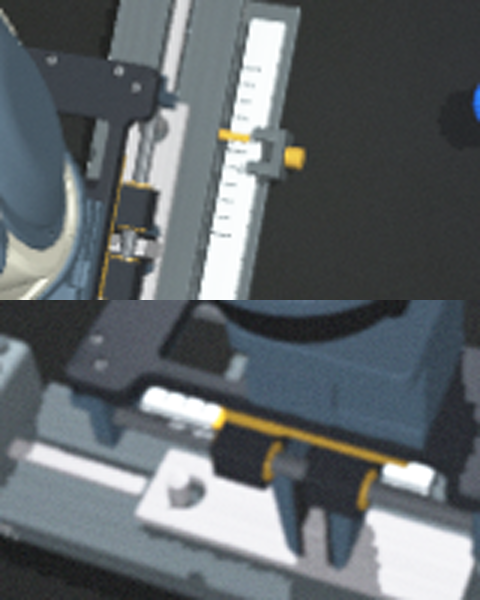

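From the top, the pointer (237,134 in the crop) is just short of the gap, whose middle is at about (255,151). It has about 7.5 mm to go, which agrees with displacement less play. I'll go on to the set-point and check.

```bash
python3 - <<'E'
from h import *
p0=np.r_[RIB[:2],ZG]
arm.move_l(p0-u*.0532,feed=.03);arm.sleep(.3)
e=arm.current_ee_pos();print("disp %.1f"%(1e3*(p0-e)@u),"F %.2f"%(np.array(arm.current_force())@u));st()
t=arm.snapshot("top")
cv2.imwrite("pics/hold.png",cv2.resize(t[195:245,175:240,::-1],None,fx=10,fy=10,interpolation=cv2.INTER_CUBIC))
E
```

```text
disp 52.0 F 8.59
t10.22 ee [0.5413 0.2265 0.0271] F [ 8.58 -0.74 -6.05] w0.0100 g30.0
```

View pics/hold.png

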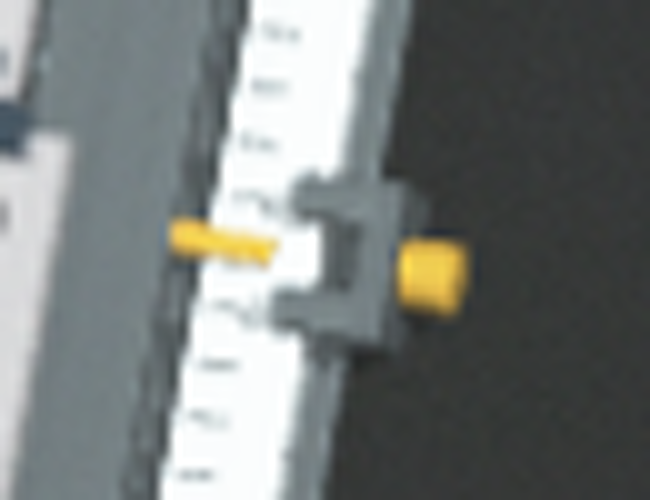

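The pointer tip line (272,250 → 302,255) meets the gap middle at about (302,252), so it is centred. Now I'll hold, ease home, lift off and carry the plate over the compartment.

```bash
python3 - <<'E'
from h import *
p0=np.r_[RIB[:2],ZG]
arm.sleep(1.2)
arm.move_l(p0-u*.02,feed=.04);arm.move_l(p0-u*.0,feed=.03);arm.sleep(.5);st()
arm.move_l(p0+[0,0,.08],feed=.06);st()
pl=-71.8;v=np.array([np.cos(np.radians(pl)),np.sin(np.radians(pl)),0])
T=LC-.012*v
arm.move_to(T+[0,0,.107],rot(pl));arm.move_l(T+[0,0,.031],feed=.08);arm.sleep(.3);st()
t=arm.snapshot("top");s=arm.snapshot("side")
m=np.hstack([cv2.resize(t[175:315,335:475,::-1],(400,400),interpolation=cv2.INTER_CUBIC),cv2.resize(s[145:225,285:365+20,::-1],(400,320),interpolation=cv2.INTER_CUBIC)[:,:400] if 0 else cv2.resize(s[140:230,285:385,::-1],(400,400),interpolation=cv2.INTER_CUBIC)])
cv2.imwrite("pics/hover.png",m)
E
```

```text
t13.78 ee [0.5921 0.2179 0.027 ] F [-5.36 -0.5   4.88] w0.0097 g30.0
t15.26 ee [0.5925 0.2179 0.1066] F [-0.31  1.1  -3.15] w0.0097 g30.0
t18.16 ee [ 0.5574 -0.1854  0.0312] F [-0.23 -0.32 -3.29] w0.0095 g30.0
```

View pics/hover.png

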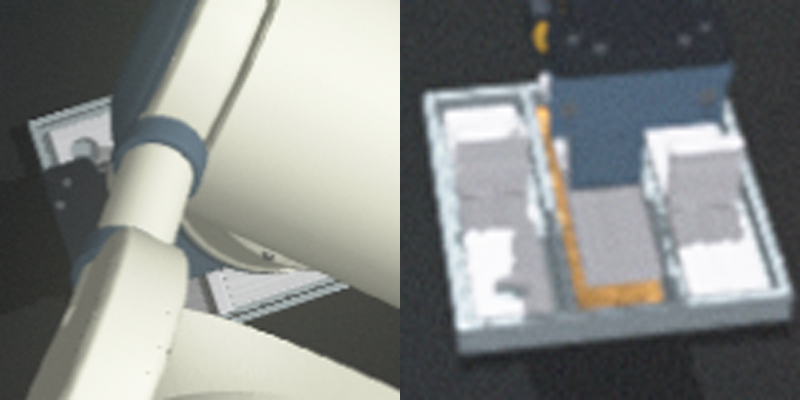

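The side crop shows the plate over the cork, clear of both neighbours, with near-end corners at about (582,285) and (663,280). I'll compare those numerically with the prediction before lowering.

```bash
python3 - <<'E'
from h import *
pl=-71.8;v=np.array([np.cos(np.radians(pl)),np.sin(np.radians(pl)),0]);w=np.array([-v[1],v[0],0])
for n,cu,cv_ in(("L",582,285),("R",663,280)):
    p=(285+(cu-400+.5)/4-.5,140+(cv_+.5)/(400/90)-.5)
    for z in(.020,.026):
        d=onz("side",p,z)-LC;print(n,z,"along %.1f across %.1f mm"%(1e3*d@v,1e3*d@w))
E
```

```text
L 0.02 along -76.3 across 19.0 mm
L 0.026 along -83.4 across 20.2 mm
R 0.02 along -78.5 across -18.9 mm
R 0.026 along -85.6 across -17.3 mm
```

It is centred to within about 2 mm, so I'll lower it with a force check, release and retreat.

```bash
python3 - <<'E'
from h import *
p=np.array(arm.current_ee_pos());pl=-71.8;v=np.array([np.cos(np.radians(pl)),np.sin(np.radians(pl)),0])
T=LC-.012*v
for z in(.024,.020,.0185,.0175,.017):
    arm.move_l(T+[0,0,z],feed=.03);arm.sleep(.15);F=arm.current_force();print(z,np.round(F,2))
    if F[2]>3:break
arm.grip(.04);arm.sleep(.2);st()
arm.move_l(T+[0,0,.14],feed=.1)
arm.move_to([.45,.0,.3],rot(-71.8));arm.sleep(.3);st()
t=arm.snapshot("top");s=arm.snapshot("side")
m=np.hstack([cv2.resize(t[175:315,335:475,::-1],(400,400),interpolation=cv2.INTER_CUBIC),cv2.resize(s[140:230,285:385,::-1],(400,360),interpolation=cv2.INTER_CUBIC).copy() if 0 else cv2.resize(s[140:240,285:385,::-1],(400,400),interpolation=cv2.INTER_CUBIC)])
g=np.hstack([cv2.resize(t[150:250,130:330,::-1],(400,200)),cv2.resize(s[280:380,180:380,::-1],(400,200))])
cv2.imwrite("pics/end.png",np.vstack([m,g]))
E
```

```text
0.024 [-0.18  0.85 -3.31]
0.02 [-0.66 -0.34 -3.73]
0.0185 [-0.36 -0.13 -2.56]
0.0175 [-0.81 -0.27 -2.87]
0.017 [-0.2  -0.26 -3.71]
t21.26 ee [ 0.5573 -0.1854  0.017 ] F [-0.18 -0.11 -0.29] w0.0400 g0.0
t23.98 ee [ 4.502e-01 -4.000e-04  2.995e-01] F [ 0.69 -0.68  0.2 ] w0.0401 g0.0
```

View pics/end.png

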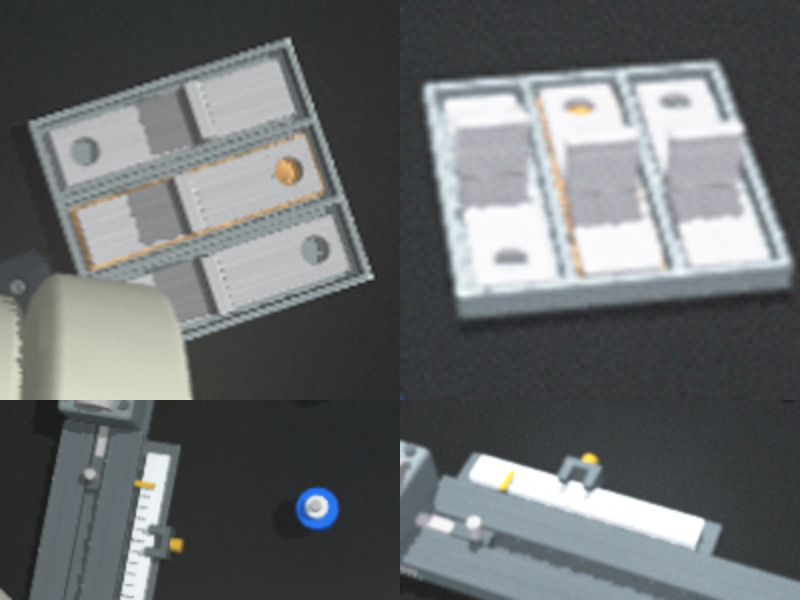

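The plate lies flat and centred on the cork (eye at 288,170, cork border even all round), and the finished plates haven't moved. The pointer is back at top pixel (202,192), the same as at the start, so the draw-bar is home.

```bash
python3 -c "
from rig import arm
print(arm.sign_off())"
```

```text
the job is handed in; nothing more can be done
None
```

I proof-tested the plate at the rider's set-point, eased it fully home, laid it flat and centred on the cork pad with both finished plates in place, and handed the job in; `sign_off` gave no pass/fail verdict.

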